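# Load the last vials and hold the vial carrier flush on the sloping code reader

### The job

Stand the two loose vials in the two empty cells of the vial carrier while it stands on the bench. Then take the carrier by its bar handle, tilt it to the slope of the code reader's glass and hold its base flush on the glass, centred and square to it, pressed on lightly so that the codes under the vials can be read; finish while still gripping and holding it there. Keep all six vials in the carrier, do not shift the reader, and leave the beaker, the bottle and the flask alone.

Things in the scene. Friction and masses are not known exactly. Their poses are not given: they have to be found in the camera images.
- rack_grip (a point): Centre of the bar handle of the white vial carrier: bar 98 long (x), 12 wide (y), 20 high, 90 mm above the underside, on a 10 x 12 mm post at each end. Axes: z up, x along the bar, pointing away from the robot within 0.4 rad. Pinch it across y: tightly it keeps its tilt; lightly, the bar can turn between the fingers so that the pressed base settles flat. With six vials it weighs 0.28 to 0.4 kg.
- rack_base (a point): Centre of the carrier's flat underside, same axes. The base is 100 (x) by 128 mm (y), 4 mm thick. On it stand two rows of three square cells, open on top, 21 mm wide, 26 mm deep; their walls end 30 mm above the underside. Cell centres: x = -34, 0, 34 mm, y = -48 and 48 mm. The handle stands between the rows, its top at 100 mm. The carrier starts standing on the bench.
- cell_1 (a point): One of the two empty cells (x = -34, y = +48 mm in the carrier): the point where the middle of a vial standing in it lies, 34 mm above the carrier's underside and 30 mm above the cell's floor. Axes of the carrier.
- cell_2 (a point): The other empty cell (x = +34, y = -48 mm in the carrier), same kind of point.
- vial_1_mid (a point): Centre of a loose vial, 30 mm above its foot: amber glass with a white cap, a straight cylinder 17 mm in diameter and 60 mm high, 18 g, standing upright on the bench. z along the vial. Either loose vial may go in either empty cell.
- vial_2_mid (a point): Centre of the other loose vial, the same size.
- reader_face (a point): Centre of the code reader's flat top face, pale grey glass in a black border, level with the white head around it: z outward normal, x up the slope, y across. Face 152 (x) by 150 mm (y), head 36 mm thick, clamped at 15 to 32 degrees from level, low edge towards the robot (turned up to 0.3 rad); grey base 170 x 176 mm, fixed to the bench. Rigid: it does not give when pressed.
- vial_3_mid (a point): Centre of a vial already standing in the carrier (x = -34, y = -48 mm), same size as the loose ones.
- vial_4_mid (a point): Centre of a vial already standing in the carrier (x = 0, y = -48 mm), same size as the loose ones.
- vial_5_mid (a point): Centre of a vial already standing in the carrier (x = 0, y = 48 mm), same size as the loose ones.
- vial_6_mid (a point): Centre of a vial already standing in the carrier (x = 34, y = 48 mm), same size as the loose ones.
- beaker: Glass beaker, 68 mm wide, 90 mm high, beyond the work; origin under its centre. Leave alone.
- bottle: Amber reagent bottle, 60 mm wide, 125 mm high; origin under its centre. Leave alone.
- flask: Conical glass flask, 74 mm wide at the foot, 94 mm high; origin under its centre. Leave alone.

How it is judged (in metres and radians):
On the way:
1. both loose vials stand in the empty cells, let go, with the carrier standing on the bench and the other four vials in it (((distance between vial_1_mid and cell_1 below 0.009 m and distance between vial_2_mid and cell_2 below 0.009 m) or (distance between vial_1_mid and cell_2 below 0.009 m and distance between vial_2_mid and cell_1 below 0.009 m)) and distance between each of vial_3_mid, vial_4_mid, vial_5_mid, vial_6_mid and rack_base below 0.08 m and z of vial_3_mid in the frame of rack_base between 0.028 and 0.042 m and z of vial_4_mid in the frame of rack_base between 0.028 and 0.042 m and z of vial_5_mid in the frame of rack_base between 0.028 and 0.042 m and z of vial_6_mid in the frame of rack_base between 0.028 and 0.042 m and height (world z) of rack_base below 0.006 m and angle between rack_base's own z axis and vertical below 0.06 rad and contact force between the fingers and vial_1 below 0.05 N and contact force between the fingers and vial_2 below 0.05 N), for 0.2 s.
At the end, for the whole second after the job is handed in: All six vials in their cells (9 mm). The gripper still holds the carrier (over 2 N), at rest, its base on the reader glass: slope within 0.05 rad, square within 0.14 rad, centred within 14 mm each way, within 4 mm of the face, pressed on with 1.5 to 30 N. Reader and glassware undisturbed (((distance between vial_1_mid and cell_1 below 0.009 m and distance between vial_2_mid and cell_2 below 0.009 m) or (distance between vial_1_mid and cell_2 below 0.009 m and distance between vial_2_mid and cell_1 below 0.009 m)) and distance between each of vial_3_mid, vial_4_mid, vial_5_mid, vial_6_mid and rack_base below 0.08 m and z of vial_3_mid in the frame of rack_base between 0.028 and 0.042 m and z of vial_4_mid in the frame of rack_base between 0.028 and 0.042 m and z of vial_5_mid in the frame of rack_base between 0.028 and 0.042 m and z of vial_6_mid in the frame of rack_base between 0.028 and 0.042 m and angle between the z axis of rack_base and the z axis of reader_face, either way round below 0.05 rad and angle between the x axis of rack_base and the x axis of reader_face, either way round below 0.14 rad and x of rack_base in the frame of reader_face between -0.014 and 0.014 m and y of rack_base in the frame of reader_face between -0.014 and 0.014 m and z of rack_base in the frame of reader_face between -0.004 and 0.004 m and contact force between rack and reader between 1.5 and 30 N and contact force between the fingers and rack above 2 N and linear speed of rack below 0.02 m/s and height (world z) of rack_base above 0.05 m); the arm keeps its last pose, push and grip.
It fails at once if the reader was shifted or its head tilted (10 mm) (distance of reader_face from where it was at the start of the episode above 0.01 m).
It fails at once if the carrier was rammed against the reader (over 50 N) (contact force between rack and reader above 50 N).
It fails at once if the beaker was moved (20 mm) or tipped (distance of beaker from where it was at the start of the episode above 0.02 m or angle between beaker's own z axis and vertical above 0.3 rad).
It fails at once if the bottle was moved (20 mm) or tipped (distance of bottle from where it was at the start of the episode above 0.02 m or angle between bottle's own z axis and vertical above 0.3 rad).
It fails at once if the flask was moved (20 mm) or tipped (distance of flask from where it was at the start of the episode above 0.02 m or angle between flask's own z axis and vertical above 0.3 rad).
It also fails if it takes over 72 s, if anything falls off the work surface, if the arm or the gripper's body presses on something with over 40 N, if the wrist force passes 120 N, or if a joint passes its speed limit or range.

### The arm

A 7-joint arm with a two-finger parallel gripper is mounted at the origin on the work surface. World frame = base frame: x ahead of the robot, y to its left, z up, the work surface at z = 0. Lengths are in m, angles in degrees, forces in N, time in s.
With the tool pointing down it reaches from about 0.4 to 0.9 m from the base axis. Payload 5.5 kg.
Tool frame: the origin (TCP) lies where the fingers leave the gripper's body, on its centre line; the fingertips stand 66 mm ahead of it and the grasp point (between the pads) lies 47 mm ahead of it (hold_point_z is the distance from the TCP to the grasp point, in m); z points along the fingers, y is the direction in which the jaws open and shut (so a half turn about z gives the same grasp; the last joint's range is limited). The gripper opens to 92 mm and grips with 3 to 60 N. Pads are 19 mm wide; open, the fingers measure 130 mm over their backs; the gripper's body (75 mm by 190 mm) begins 47 mm behind the grasp point.
Start: joints at [-59.576, 28.699, -24.465, 88.831, 12.651, 65.22, -12.049], TCP at [0.172, 0.627, 0.292] pointing down, gripper open.
Joint ranges: [-164.97, 164.97], [-17.58, 116.51], [-87.97, 89.64], [11.32, 138.91], [-80.73, 260.73], [10.89, 115.49], [-147.41, 147.41]. Speed limits (degrees/s): [147.25, 147.25, 180, 180, 180, 180, 180].

### API

Orientations are given as [roll, pitch, yaw] about the fixed x, y, z axes, in that order (R = Rz(yaw) Ry(pitch) Rx(roll)).
In Python, from cell import * gives the robot as it stands.
- The arm moves only by the tool drive_tool, never from a script. Its argument "commands" is a list that holds one entry, the list of rows, each a list of 7 numbers: the closure in counts, from 0 (fully open) to 255 (shut), then the shift along the tool's x, y, z in m, then the turn, a rotation vector about the tool's x, y, z in rad. A call has exactly 10 rows; each row is the pose to reach, as a shift and turn from the pose measured when the call began, along the tool's axes at that moment; what a row does not reach only later rows make up. A row lasts 1/8 s, in which the tool goes at most 62.5 mm and 10.7 degrees, less where a joint would pass 70% of its speed; a pose out of reach is approached as far as the arm can. A call with a gripper value outside its range is refused whole. The fingers move at their own pace and stop on an object; "newtons" is the grip in N (left out, the last holds). Time passes only in rows, so rows that repeat a pose let the fingers close, or fill a call up. It gives the time, the measured TCP pose, the force and the opening at its end, in the units of the state.
- read_state(): the state, without advancing time (a new reading comes with each control period).
- snapshot(name): name is "side" or "top" or "wrist"; returns the picture (480x640x3 uint8, blue, green, red); there is no depth.
- camera_model(name): a dict with "fovy" (degrees; the focal length in pixels is half the picture's height over the tangent of half this angle, whatever the lens; pixels are square), "cx", "cy" (the principal point, pixels), "k1" (the pictures are not rectified: a ray, as slopes to the right and down, at radius r is drawn at 1 + k1 r^2 times it, then the intrinsics apply), "rvec" (rotation vector, rad) and "tvec" (3), from world to camera coordinates, as OpenCV has them. Camera axes: x right, y down, z forward; pixel columns grow to the right and rows downward; lengths in m; the calibration is good to about 2 mm. A picture is of the moment at which its call begins: read the wrist's pose just before it. camera_model takes no time and is no camera call; for the wrist camera it gives the pose at the moment of the call.
- hand_in(): hands the job in, once; it reports no verdict.
The state is a dict: "t": time; "joint_positions": joint angles; "dq": joint speeds; "joint_torque": joint torques, N m; "tool_pos": TCP position; "tool_rot": TCP orientation; "ft_force": force on the tool from outside, world axes, zero at the start; "ft_torque": the same for the moment, N m; "width": finger opening in m.
Only numpy, scipy, OpenCV 4.12 (cv2) and the standard library are available. Lean on these libraries where they do the work, as an engineer would, in place of code of your own. Each camera call takes 0.05 s, during which the arm holds its last target. There are 200 camera calls.

## Working session

There is one attempt and no reset: what is moved stays moved. The work goes in short steps, Python scripts to look and compute and a tool call to move; the robot and the scene stay as the last step left them, time stands still between calls to the robot, and variables do not carry over. Pictures are saved under pics/ and viewed, about 8 in all and at most 12, crops included, and the job is handed in when it is done.

Besides the shell and the picture viewer there is one more tool, called after "Call:" as name(argument=value, ...), one argument or row to a line, values as JSON. drive_tool: Moves the arm, as the interface text tells. Its arguments: {"type":"object","properties":{"commands":{"type":"array","items":{"type":"array","items":{"type":"array","items":{"type":"number"}}}},"newtons":{"type":"number"}},"required":["commands"]}

```bash
mkdir -p pics; ls
python3 - <<'E'
from cell import *
import cv2
print(read_state())
for n in("side","top","wrist"):
    print(n,camera_model(n)); cv2.imwrite(f"pics/{n}0.png",snapshot(n))
E
```

```text
pics
{'t': 0.0, 'joint_positions': array([-59.57658056,  28.75586392, -24.45460442,  88.8914587 ,
        12.65372985,  65.2194853 , -12.04824227]), 'dq': array([ 0.07113871,  0.00171173, -0.02301676,  0.00427213, -0.08448928,
        0.00888168,  0.02613216]), 'joint_torque': array([ 7.81293675e-04, -5.66596663e+01, -5.81582800e+00, -2.79106432e+01,
       -6.86026784e-02,  3.08081321e-02,  2.05929118e-04]), 'tool_pos': array([0.17188395, 0.62626829, 0.29115778]), 'tool_rot': array([-1.79887472e+02, -2.49528994e-03,  1.64663314e+02]), 'ft_force': array([-0.23907107, -1.11317325,  0.398967  ]), 'ft_torque': array([-0.02342174, -0.02376209,  0.06301487]), 'width': 0.09156888170638144}
side {'fovy': 56.227110860556756, 'cx': 324.8421675569392, 'cy': 244.18673322185057, 'k1': 0.0356027964686538, 'rvec': array([ 1.04362769, -2.45107655,  1.00027162]), 'tvec': array([0.42812609, 0.37538128, 0.59727671])}
top {'fovy': 51.679340146670086, 'cx': 320.6140924199291, 'cy': 246.30209744837336, 'k1': 0.03796204200448014, 'rvec': array([ 2.15012661, -2.17876241,  0.119175  ]), 'tvec': array([-0.00692403,  0.63909966,  0.83074362])}
wrist {'fovy': 70.15430353596486, 'cx': 319.4131375177643, 'cy': 239.7005610910851, 'k1': -0.02680823180544334, 'rvec': array([-2.32065896, -1.77101134, -0.2349131 ]), 'tvec': array([-0.64873838, -0.03442158,  0.38993294])}
```

View pics/top0.png

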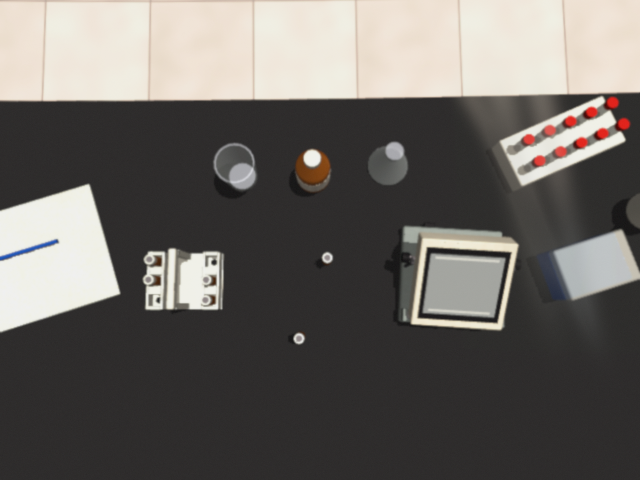

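View pics/side0.png

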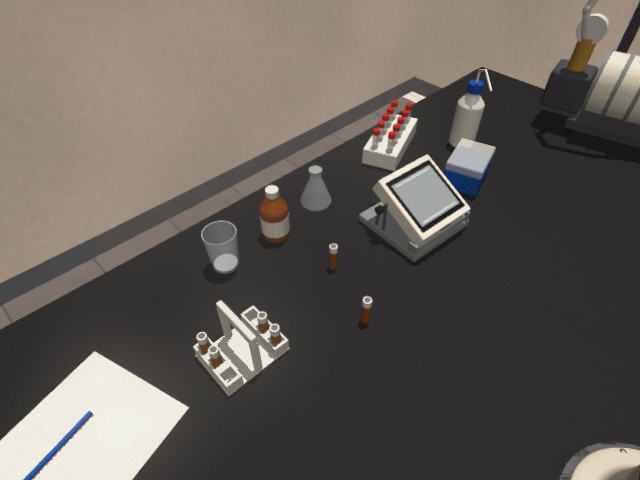

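The top view shows loose vials with caps at (327,258) and (299,339). The carrier is near (185,280) with its handle bar at about (177,279), and the reader glass is near (465,287). In the side view the vials are at (333,248) and (367,302), and the glass is at (427,195).

```bash
cat > h.py <<'E'
from cell import *
import cv2, numpy as np
from scipy.spatial.transform import Rotation as R
def cam(n):
    m=camera_model(n); f=240/np.tan(np.radians(m["fovy"]/2))
    return dict(K=np.array([[f,0,m["cx"]],[0,f,m["cy"]],[0,0,1.]]),D=np.array([m["k1"],0,0,0,0]),r=np.array(m["rvec"]),t=np.array(m["tvec"]))
def ray(c,px):
    u=cv2.undistortPoints(np.array(px,float).reshape(-1,1,2),c["K"],c["D"]).reshape(-1,2)
    M=R.from_rotvec(c["r"]).as_matrix(); d=np.c_[u,np.ones(len(u))]@M
    return -M.T@c["t"], d/np.linalg.norm(d,axis=1)[:,None]
def onz(c,px,z):
    o,d=ray(c,px); return o+d*((z-o[2])/d[:,2])[:,None]
def proj(c,P): return cv2.projectPoints(np.array(P,float).reshape(-1,1,3),c["r"],c["t"],c["K"],c["D"])[0].reshape(-1,2)
def tri(c1,p1,c2,p2):
    o1,d1=ray(c1,p1);o2,d2=ray(c2,p2);out=[];g=[]
    for a,b in zip(d1,d2):
        s=np.linalg.lstsq(np.c_[a,-b],o2-o1,rcond=None)[0]
        p,q=o1+s[0]*a,o2+s[1]*b; out.append((p+q)/2); g.append(np.linalg.norm(p-q))
    return np.array(out),np.array(g)
E
python3 - <<'E'
from h import *
np.set_printoptions(precision=4,suppress=True)
T,S=cam("top"),cam("side"); t=cv2.imread("pics/top0.png"); s=cv2.imread("pics/side0.png")
print("cams",ray(T,[[320,240]]),ray(S,[[320,240]]))
def blobs(im,mask,box,amin=15):
    x0,y0,x1,y1=box; m=np.zeros(mask.shape,np.uint8); m[y0:y1,x0:x1]=mask[y0:y1,x0:x1]
    n,l,st,ce=cv2.connectedComponentsWithStats(m.astype(np.uint8))
    return [(st[i],ce[i]) for i in range(1,n) if st[i,4]>=amin],l
g=t.min(2)
for b in[(310,245,345,272),(285,325,315,352)]:
    r,_=blobs(t,(g>110).astype(np.uint8),b); print(r); print(onz(T,[r[0][1]],0.06))
# glass
def quad(im,box):
    gg=im.astype(int); m=((gg.min(2)>100)&(gg.max(2)-gg.min(2)<35)).astype(np.uint8)
    return m
for nm,im,seed in(("top",t,(465,287)),("side",s,(427,195))):
    k=cv2.medianBlur(im,3); ff=np.zeros((482,642),np.uint8); cv2.floodFill(k,ff,seed,0,(14,)*3,(14,)*3,4|cv2.FLOODFILL_FIXED_RANGE|(255<<8)|cv2.FLOODFILL_MASK_ONLY)
    m=cv2.morphologyEx(ff[1:-1,1:-1],cv2.MORPH_CLOSE,np.ones((7,7)));c=max(cv2.findContours(m,0,2)[0],key=cv2.contourArea)
    print(nm,cv2.contourArea(c),cv2.approxPolyDP(c,6,True).reshape(-1,2).tolist(),im[seed[1],seed[0]])
a=cv2.resize(t[235:325,130:240],None,fx=5,fy=5,interpolation=cv2.INTER_CUBIC)
b=cv2.resize(t[215:345,390:530],None,fx=4,fy=4,interpolation=cv2.INTER_CUBIC)
cv2.imwrite("pics/a.png",a)
cc=cv2.resize(s[290:400,180:300],None,fx=4,fy=4,interpolation=cv2.INTER_CUBIC); 
d=cv2.resize(s[145:265,350:480],None,fx=4,fy=4,interpolation=cv2.INTER_CUBIC)
cv=np.zeros((600,800,3),np.uint8); q=cv2.resize(t[220:340,395:525],(390,360),interpolation=cv2.INTER_CUBIC); cv[:360,:390]=q
q=cv2.resize(s[150:260,355:475],(400,367),interpolation=cv2.INTER_CUBIC);cv[:367,400:]=q
cv2.imwrite("pics/b.png",cv)
E
```

```text
cams (array([ 0.5436, -0.015 ,  0.896 ]), array([[ 0.1227,  0.0007, -0.9924]])) (array([0.1897, 0.4126, 0.689 ]), array([[ 0.5157, -0.4822, -0.7082]]))
[(array([322, 252,  11,  11,  96], dtype=int32), array([326.9583, 257.1458]))]
[[ 0.6176 -0.0259  0.06  ]]
[(array([293, 333,  12,  11, 100], dtype=int32), array([298.68, 338.08]))]
[[0.4833 0.0231 0.06  ]]
top 4033.5 [[433, 254], [424, 310], [491, 316], [503, 260]] [159 164 162]
side 1764.0 [[429, 166], [393, 186], [422, 225], [457, 203]] [168 168 165]
```

View pics/a.png

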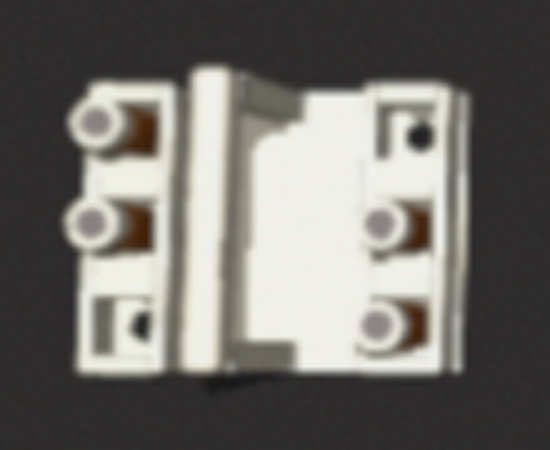

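View pics/b.png

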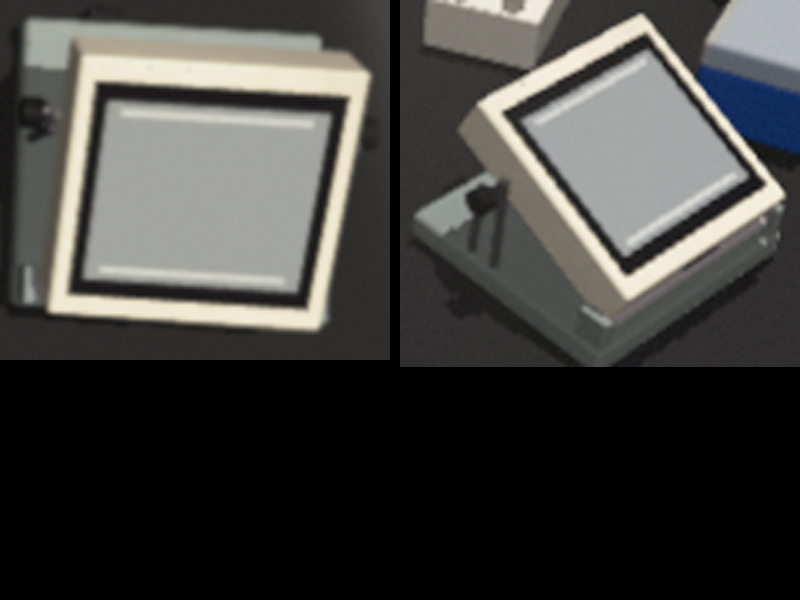

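The carrier crop shows filled caps at (97,123), (92,224), (380,224), (378,326), with empty cells at bottom-left and top-right, and the bar running from (210,68) to (204,372). The reader crops show clear black and white corners in both views, so I'll triangulate them.

Run:
```python
from h import *
np.set_printoptions(precision=4,suppress=True)
T,S=cam("top"),cam("side")
f=lambda p,s,o:(np.array(p,float)+.5)/s-.5+o
for n,a,b in(("black",[(97,83),(350,97),(303,308),(70,292)],[(505,112),(650,38),(765,183),(625,272)]),("white",[(75,52),(370,73),(322,329),(48,310)],[(480,103),(642,14),(783,192),(627,303)])):
    P,g=tri(T,f(a,3,[395,220]),S,f(np.array(b)-[400,0],10/3,[355,150]))
    x=(P[0]+P[1]-P[2]-P[3])/2; y=(P[0]+P[3]-P[1]-P[2])/2
    z=np.cross(x,y);z/=np.linalg.norm(z)
    print(n,P,g,"ctr",P.mean(0),"len",np.linalg.norm(x),np.linalg.norm(y),"n",z,"tilt",np.degrees(np.arccos(z[2])),"yaw x",np.degrees(np.arctan2(x[1],x[0])),"y",np.degrees(np.arctan2(-y[0],y[1])))
C=onz(T,f([(97,123),(92,224),(380,224),(378,326)],5,[130,235]),.064)
B=onz(T,f([(210,68),(204,372)],5,[130,235]),.1)
A=np.array([(34,48),(0,48),(0,-48),(-34,-48)])/1000
print("caps",C,"\nbar",B,B.mean(0),np.degrees(np.arctan2(*(B[0]-B[1])[[1,0]])),np.linalg.norm(B[0]-B[1]))
u,_,v=np.linalg.svd((A-A.mean(0)).T@(C[:,:2]-C[:,:2].mean(0)));Rm=(u@v).T
c=C[:,:2].mean(0)-Rm@A.mean(0);print("rack",c,np.degrees(np.arctan2(Rm[1,0],Rm[0,0])),C[:,:2]-(A@Rm.T+c))
for q in((-34,48),(34,-48)):print(c+Rm@np.array(q)/1000)
```

```text
black [[ 0.6258 -0.1813  0.1237]
 [ 0.6169 -0.3147  0.1169]
 [ 0.5064 -0.3003  0.0701]
 [ 0.5171 -0.1733  0.0695]] [0.0013 0.     0.0012 0.0032] ctr [ 0.5666 -0.2424  0.0951] len 0.12123953739533694 0.13056937334310728 n [-0.4173  0.01    0.9087] tilt 24.67163438916566 yaw x -5.8471474851599785 y -4.314984861756318
white [[ 0.6401 -0.1708  0.1283]
 [ 0.6291 -0.3214  0.1263]
 [ 0.4961 -0.3114  0.0625]
 [ 0.5065 -0.1633  0.058 ]] [0.0028 0.0019 0.005  0.002 ] ctr [ 0.568  -0.2417  0.0938] len 0.14949553529084633 0.14968968222782986 n [-0.4468  0.0392  0.8938] tilt 26.64631536579853 yaw x -3.7660373771673785 y -4.086926245493702
caps [[0.6178 0.2728 0.064 ]
 [0.584  0.2735 0.064 ]
 [0.5826 0.1778 0.064 ]
 [0.5487 0.178  0.064 ]] 
bar [[0.6319 0.2246 0.1   ]
 [0.5348 0.2245 0.1   ]] [0.5833 0.2246 0.1   ] 0.10219478666461476 0.09710305125458281
rack [0.5833 0.2255] -0.8256608240712767 [[-0.0001 -0.0003]
 [ 0.     -0.    ]
 [ 0.      0.0003]
 [ 0.0001 -0.    ]]
[0.55  0.274]
[0.6166 0.177 ]
```

The two outlines agree: reader centre is about (0.567,-0.242,0.0945), tilt about 25.6°, yaw about -4°. The rack is at (0.583,0.2255), yaw -0.8°. Next I'll plan a wrist look over the carrier.

```bash
cat >> h.py <<'E'
np.set_printoptions(precision=4,suppress=True)
def pose():
    s=read_state(); return np.array(s["tool_pos"]),R.from_euler("xyz",s["tool_rot"],degrees=True)
def to(p,rpy):
    q,r=pose(); print("shift",r.inv().apply(np.array(p)-q),"turn",(r.inv()*R.from_euler("xyz",rpy,degrees=True)).as_rotvec())
E
python3 - <<'E'
from h import *
q,r=pose(); c=cam("wrist"); o,d=ray(c,[[320,240]])
print("cam in tool",r.inv().apply(o-q),r.inv().apply(d[0]))
to([.583-.06,.2255,.33],[180,0,179.2])
to([.583+.06,.2255,.33],[180,0,179.2])
E
```

```text
cam in tool [ 0.0698 -0.0001 -0.0926] [-0.2642  0.0015  0.9645]
shift [-0.4446 -0.2938 -0.0382] turn [-0.0015 -0.0002 -0.2538]
shift [-0.5604 -0.262  -0.0382] turn [-0.0015 -0.0002 -0.2538]
```

Call:
drive_tool(
  commands=[
    [[0,-0.056,-0.031,0.003,0,0,-0.05],[0,-0.112,-0.062,0.007,0,0,-0.1],[0,-0.167,-0.093,0.011,0,0,-0.15],[0,-0.223,-0.124,0.014,0,0,-0.2],[0,-0.279,-0.154,0.018,0,0,-0.254],[0,-0.335,-0.185,0.021,-0.001,0,-0.254],[0,-0.39,-0.216,0.025,-0.001,0,-0.254],[0,-0.446,-0.247,0.028,-0.001,0,-0.254],[0,-0.502,-0.278,0.032,-0.0015,0,-0.254],[0,-0.502,-0.278,0.032,-0.0015,0,-0.254]],
  ],
)

```text
t: 1.4
tool_pos: [0.5858, 0.2192, 0.2588]
tool_rot: [-179.8, 0.0, 178.7]
ft_force: [-0.8, -0.3, -0.3]
width: 0.0918
```

Run:
```python
from h import *
q,r=pose(); print(read_state()["t"],q,r.as_euler("xyz",degrees=True))
W=cam("wrist"); im=snapshot("wrist"); cv2.imwrite("pics/w1.png",im)
np.savez("w1",**W)
Y=np.radians(-.8);Rm=np.array([[np.cos(Y),-np.sin(Y)],[np.sin(Y),np.cos(Y)]])
for p,z in(((34,48),64),((0,48),64),((0,-48),64),((-34,-48),64),((-34,48),30),((34,-48),30),((0,0),100)):
    print(p,proj(W,[*(Rm@np.array(p)/1000+[.5833,.2255]),z/1000]))
```

```text
1.4 [0.5858 0.2192 0.2588] [-179.8219    0.012   178.7223]
(34, 48) [[381.8796 264.005 ]]
(0, 48) [[383.4672 226.7392]]
(0, -48) [[272.287  227.5137]]
(-34, -48) [[270.5175 188.0201]]
(-34, 48) [[378.4722 182.9738]]
(34, -48) [[278.5161 253.1929]]
(0, 0) [[328.8112 237.9005]]
```

View pics/w1.png

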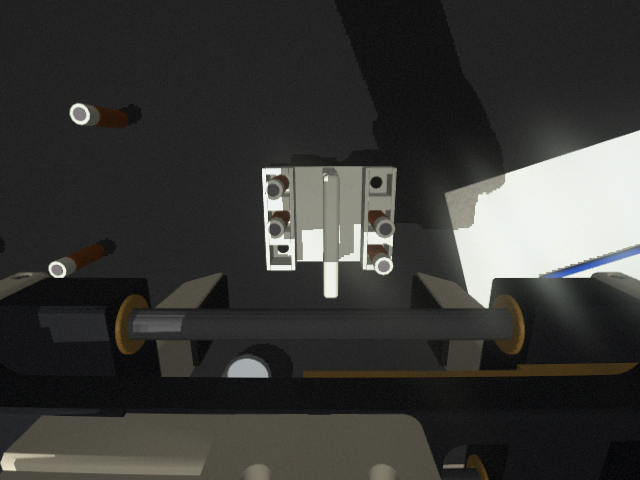

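The wrist view shows the carrier with its bar at about x=331 and caps near (385,229), (384,266), (277,229), (275,188). The empty cells are near (378,183) and (283,248). I'll zoom in for cell-precise edges.

Run:
```python
import cv2
im=cv2.imread("pics/w1.png"); a=cv2.resize(im[155:305,250:410],None,fx=4,fy=4,interpolation=cv2.INTER_CUBIC)
cv2.imwrite("pics/w1c.png",a)
```

```text
(no output)
```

View pics/w1c.png

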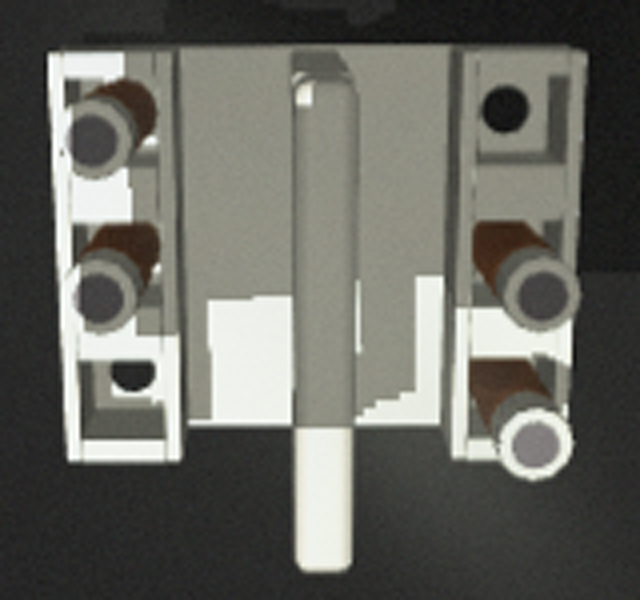

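Run:
```python
from h import *
W=dict(np.load("w1.npz")); T=cam("top")
f=lambda p,s,o:(np.array(p,float)+.5)/s-.5+o
C=onz(W,f([(536,443),(541,292),(105,296),(98,141)],4,[250,155]),.064)
A=np.array([(34,48),(0,48),(0,-48),(-34,-48)])/1000
u,_,v=np.linalg.svd((A-A.mean(0)).T@(C[:,:2]-C[:,:2].mean(0)));Rm=(u@v).T
c=C[:,:2].mean(0)-Rm@A.mean(0);print("rack",c,np.degrees(np.arctan2(Rm[1,0],Rm[0,0])),C[:,:2]-(A@Rm.T+c))
B=onz(W,f([(50,52),(70,460),(587,52)],4,[250,155]),.03);print("rim",B, (B[0]+B[2])/2)
print("rel",(B[:,:2]-c)@Rm)
print("hole",onz(W,f([(505,108)],4,[250,155]),.004), (onz(W,f([(505,108)],4,[250,155]),.004)[:,:2]-c)@Rm)
b=onz(W,f([(323,572),(325,440),(326,85)],4,[250,155]),.1);print("bar",b,(b[:,:2]-c)@Rm)
# vials in w1
im=cv2.imread("pics/w1.png");m=(im.min(2)>90).astype(np.uint8)
n,l,st,ce=cv2.connectedComponentsWithStats(m[:, :130])
for i in range(1,n):
    if 60<st[i,4]<900 and st[i,1]<300: print(st[i],ce[i],onz(W,[st[i,:2]+st[i,2:4]/2-.5],.06))
```

```text
rack [0.5845 0.2277] -0.9132050155863918 [[ 0.     -0.0005]
 [-0.0005 -0.001 ]
 [-0.0001  0.0008]
 [ 0.0005  0.0007]]
rim [[0.5336 0.1663 0.03  ]
 [0.6336 0.1647 0.03  ]
 [0.5362 0.2902 0.03  ]] [0.5349 0.2282 0.03  ]
rel [[-0.05   -0.0623]
 [ 0.0501 -0.0622]
 [-0.0493  0.0617]]
hole [[0.5513 0.2756 0.004 ]] [[-0.0339  0.0474]]
bar [[0.6328 0.226  0.1   ]
 [0.6049 0.2268 0.1   ]
 [0.5367 0.2279 0.1   ]] [[ 0.0483 -0.0009]
 [ 0.0204 -0.0006]
 [-0.0478 -0.0006]]
[ 69 103  21  22 355] [ 79.3521 113.6113] [[0.4844 0.0238 0.06  ]]
[ 48 261  19  17 251] [ 56.8606 269.251 ] [[ 0.6184 -0.0249  0.06  ]]
```

Run:
```python
from h import *
print(pose()[0],read_state()["ft_force"]);to([.484,.0238,.20],[180,0,179.05]);to([.484,.0238,.101],[180,0,179.05])
```

```text
[0.5853 0.2204 0.2588] [ 0.7062 -0.5546  0.9875]
shift [ 0.0972 -0.1985  0.0593] turn [-0.0022 -0.0001 -0.0042]
shift [ 0.0972 -0.1983  0.1583] turn [-0.0022 -0.0001 -0.0042]
```

Call:
drive_tool(
  commands=[
    [[0,0.024,-0.05,0.015,-0.001,0,-0.004],[0,0.049,-0.099,0.03,-0.002,0,-0.004],[0,0.073,-0.149,0.045,-0.002,0,-0.004],[0,0.0972,-0.1985,0.059,-0.0022,0,-0.004],[0,0.0972,-0.1985,0.07,-0.0022,0,-0.004],[0,0.0972,-0.1985,0.09,-0.0022,0,-0.004],[0,0.0972,-0.1985,0.1,-0.0022,0,-0.004],[0,0.0972,-0.1985,0.1,-0.0022,0,-0.004],[0,0.0972,-0.1985,0.1,-0.0022,0,-0.004],[0,0.0972,-0.1985,0.1,-0.0022,0,-0.004]],
  ],
)

```text
t: 2.7
tool_pos: [0.4844, 0.0241, 0.1599]
tool_rot: [180.0, 0.1, 179.1]
ft_force: [0.4, 0.5, 0.0]
width: 0.0913
```

Run:
```python
from h import *
print(pose()[0],pose()[1].as_euler("xyz",degrees=True));W=cam("wrist"); im=snapshot("wrist"); cv2.imwrite("pics/w2.png",im)
m=(im.min(2)>90).astype(np.uint8)
print(proj(W,[.484,.0238,.06]))
n,l,st,ce=cv2.connectedComponentsWithStats(m[:270])
for i in range(1,n):
    if 60<st[i,4]<2500: print(st[i],ce[i],onz(W,[st[i,:2]+st[i,2:4]/2-.5],.06))
to([.484,.0238,.101],[180,0,179.05])
```

```text
[0.4844 0.0241 0.1599] [179.9943   0.057  179.0546]
[[319.5946 266.9449]]
[ 272  248  193   22 1371] [357.4238 263.4982] [[0.4792 0.0526 0.06  ]]
shift [ 0.0004 -0.0001  0.0588] turn [ 0.      0.0009 -0.0001]
```

Run:
```python
import cv2
im=cv2.imread("pics/w2.png"); cv2.imwrite("pics/w2c.png",cv2.resize(im[200:330,250:400],None,fx=4,fy=4,interpolation=cv2.INTER_CUBIC))
```

```text
(no output)
```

View pics/w2c.png

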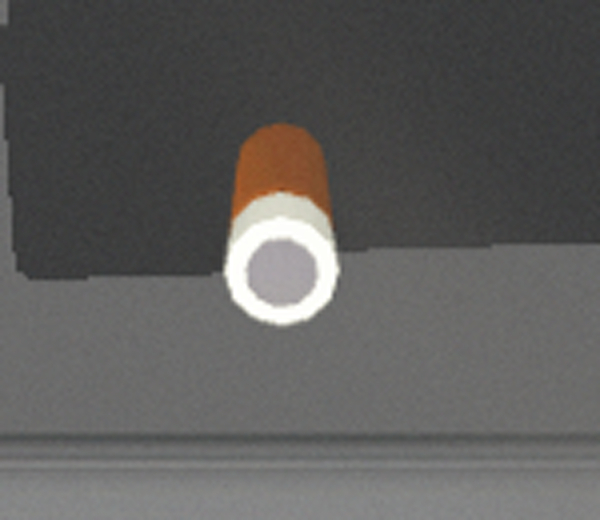

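The cap sits at full-image (320.2,267.4), within 0.3 mm of the prediction, so I'll descend and grip.

Call:
drive_tool(
  commands=[
    [[0,0,0,0.03,0,0,0],[0,0,0,0.059,0,0,0],[0,0,0,0.059,0,0.001,0],[0,0,0,0.059,0,0.001,0],[255,0,0,0.059,0,0.001,0],[255,0,0,0.059,0,0.001,0],[255,0,0,0.059,0,0.001,0],[255,0,0,0.059,0,0.001,0],[255,0,0,0.059,0,0.001,0],[255,0,0,0.059,0,0.001,0]],
  ],
  newtons=12,
)

```text
t: 4.0
tool_pos: [0.4844, 0.0239, 0.1008]
tool_rot: [180.0, -0.0, 179.0]
ft_force: [-0.8, -0.3, -1.4]
width: 0.0365
```

Run:
```python
from h import *
print(pose()[0],read_state()["width"]);to([.5508,.2756,.18],[180,0,179.05]);to([.5508,.2756,.12],[180,0,179.05])
```

```text
[0.4844 0.0239 0.1008] 0.03651492450988066
shift [-0.0622  0.2527 -0.0792] turn [ 0.     -0.0002 -0.0001]
shift [-0.0622  0.2527 -0.0192] turn [ 0.     -0.0002 -0.0001]
```

Call:
drive_tool(
  commands=[
    [[255,0,0,0,0,0,0],[255,0,0,0,0,0,0],[255,0,0,0,0,0,0],[255,0,0,0,0,0,0],[255,0,0,-0.03,0,0,0],[255,0,0,-0.08,0,0,0],[255,0,0,-0.124,0,0,0],[255,-0.012,0.05,-0.124,0,0,0],[255,-0.025,0.1,-0.124,0,0,0],[255,-0.037,0.15,-0.124,0,0,0]],
  ],
)

```text
t: 5.25
tool_pos: [0.5243, 0.1744, 0.2251]
tool_rot: [-180.0, 0.0, 179.0]
ft_force: [0.7, 0.3, 0.1]
width: 0.0164
```

Run:
```python
from h import *
print(pose()[0],read_state()["width"]);to([.5508,.2756,.22],[180,0,179.05]);to([.5508,.2756,.145],[180,0,179.05])
```

```text
[0.5243 0.1744 0.2251] 0.01642486382533251
shift [-0.0247  0.1016  0.0051] turn [-0.0001  0.0005 -0.001 ]
shift [-0.0246  0.1016  0.0801] turn [-0.0001  0.0005 -0.001 ]
```

Call:
drive_tool(
  commands=[
    [[255,-0.012,0.05,0,0,0,-0.001],[255,-0.0247,0.1016,0,0,0.0005,-0.001],[255,-0.0247,0.1016,0,0,0.0005,-0.001],[255,-0.0247,0.1016,0.03,0,0.0005,-0.001],[255,-0.0247,0.1016,0.06,0,0.0005,-0.001],[255,-0.0247,0.1016,0.08,0,0.0005,-0.001],[255,-0.0247,0.1016,0.08,0,0.0005,-0.001],[255,-0.0247,0.1016,0.08,0,0.0005,-0.001],[255,-0.0247,0.1016,0.08,0,0.0005,-0.001],[255,-0.0247,0.1016,0.08,0,0.0005,-0.001]],
  ],
)

```text
t: 6.5
tool_pos: [0.5514, 0.2758, 0.1462]
tool_rot: [180.0, 0.1, 179.0]
ft_force: [-0.5, 0.1, -0.8]
width: 0.0166
```

Run:
```python
from h import *
print(pose()[0],read_state()["width"],read_state()["ft_force"]);W=cam("wrist");im=snapshot("wrist"); cv2.imwrite("pics/w3.png",im); np.savez("w3",**W)
cv2.imwrite("pics/w3c.png",cv2.resize(im[130:330,200:420],None,fx=3,fy=3,interpolation=cv2.INTER_CUBIC)); to([.5508,.2756,.103],[180,0,179.05])
```

```text
[0.5514 0.2758 0.1462] 0.016604015809525915 [-0.4557  0.1416 -0.7667]
shift [ 0.0005 -0.0002  0.0429] turn [ 0.0005  0.0013 -0.0001]
```

View pics/w3c.png

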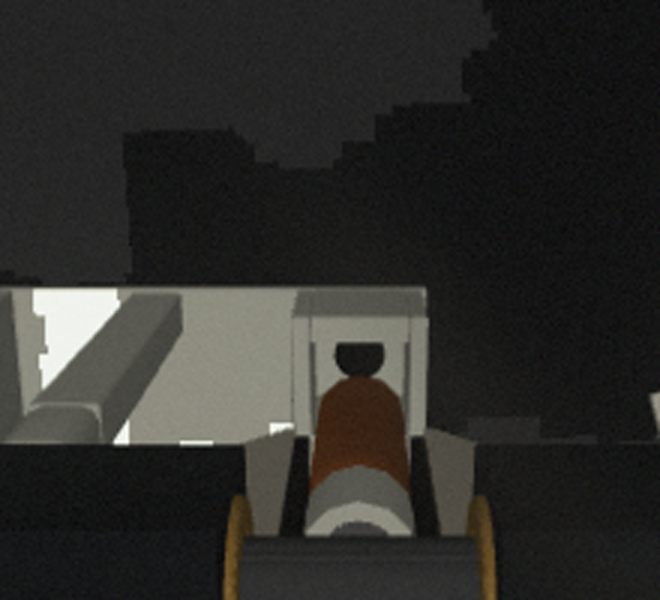

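The held vial is lined up with cell_1: foot column about 360, hole about 359, cell walls at 312 and 408. Lowering.

Call:
drive_tool(
  commands=[
    [[255,0.0003,0,0.01,0,0.001,0],[255,0.0005,0,0.02,0,0.001,0],[255,0.0005,0,0.03,0,0.001,0],[255,0.0005,0,0.037,0,0.001,0],[255,0.0005,0,0.039,0,0.001,0],[255,0.0005,0,0.039,0,0.001,0],[255,0.0005,0,0.039,0,0.001,0],[255,0.0005,0,0.039,0,0.001,0],[255,0.0005,0,0.039,0,0.001,0],[255,0.0005,0,0.039,0,0.001,0]],
  ],
)

```text
t: 7.8
tool_pos: [0.5509, 0.2758, 0.1071]
tool_rot: [180.0, 0.0, 179.0]
ft_force: [-0.6, -1.2, 0.2]
width: 0.0162
```

Call:
drive_tool(
  commands=[
    [[183,0,0,0,0,0,0],[183,0,0,0,0,0,0],[183,0,0,0,0,0,0],[183,0,0,0,0,0,0],[183,0,0,-0.02,0,0,0],[183,0,0,-0.06,0,0,0],[183,0,0,-0.1,0,0,0],[0,0,0,-0.12,0,0,0],[0,0,0,-0.12,0,0,0],[0,0,0,-0.12,0,0,0]],
  ],
)

```text
t: 9.05
tool_pos: [0.5501, 0.2752, 0.2258]
tool_rot: [-180.0, -0.1, 179.0]
ft_force: [0.9, 0.6, -1.3]
width: 0.0512
```

Run:
```python
from h import *
print(pose()[0],read_state()["width"]); to([.6183,-.025,.20],[180,0,179.05])
s=snapshot("wrist");t=snapshot("top"); cv2.imwrite("pics/w4.png",s);cv2.imwrite("pics/t4.png",t)
W=cam("wrist");m=(s.min(2)>75).astype(np.uint8)
print(proj(W,[.5508,.2756,.064]),proj(cam("top"),[.55,.274,.064]))
```

```text
[0.5501 0.2752 0.2258] 0.05118075089557015
shift [-0.0732 -0.299   0.0258] turn [-0.0006 -0.0013 -0.0001]
[[320.7413 242.0502]] [[147.1504 299.9063]]
```

Moving to the second vial; I'll check both at the next look.

Call:
drive_tool(
  commands=[
    [[0,-0.012,-0.05,0,0,0,0],[0,-0.025,-0.1,0,0,0,0],[0,-0.037,-0.15,0.005,0,0,0],[0,-0.049,-0.2,0.01,0,0,0],[0,-0.061,-0.25,0.02,0,0,0],[0,-0.0732,-0.299,0.04,0,-0.001,0],[0,-0.0732,-0.299,0.065,0,-0.001,0],[0,-0.0732,-0.299,0.065,0,-0.001,0],[0,-0.0732,-0.299,0.065,0,-0.001,0],[0,-0.0732,-0.299,0.065,0,-0.001,0]],
  ],
)

```text
t: 10.4
tool_pos: [0.6186, -0.0238, 0.1613]
tool_rot: [-180.0, 0.0, 179.2]
ft_force: [0.9, 0.4, 0.3]
width: 0.092
```

Run:
```python
from h import *
print(pose()[0],read_state()["width"]);W=cam("wrist");im=snapshot("wrist"); cv2.imwrite("pics/w5.png",im); np.savez("w5",**W)
p=proj(W,[.6183,-.025,.06])[0];print(p)
t=snapshot("top"); cv2.imwrite("pics/t5.png",t)
x,y=p.astype(int)
cv=np.zeros((420,800,3),np.uint8)
cv[:400,:400]=cv2.resize(im[y-50:y+50,x-50:x+50],(400,400),interpolation=cv2.INTER_CUBIC); print(x-50,y-50)
cv[:400,400:]=cv2.resize(t[230:330,130:230],(400,400),interpolation=cv2.INTER_CUBIC)
cv2.imwrite("pics/c5.png",cv); to([.6183,-.025,.101],[180,0,179.05])
```

```text
[ 0.6186 -0.0238  0.1613] 0.091983778201028
[318.0945 266.4692]
268 216
shift [ 0.0002 -0.0007  0.0603] turn [-0.0008  0.0002  0.0013]
```

View pics/c5.png

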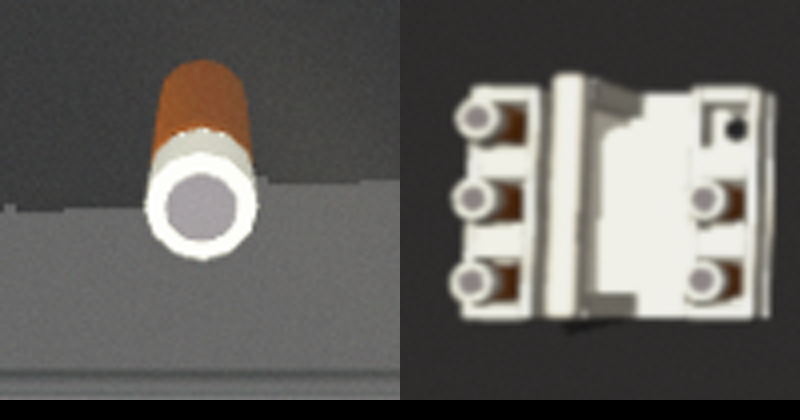

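The first vial stands in cell_1 in the top view. The second vial's cap is at (317.9,266.9), matching the prediction.

Call:
drive_tool(
  commands=[
    [[144,0,-0.0007,0.03,0,0,0.001],[144,0,-0.0007,0.058,0,0,0.001],[144,0,-0.0007,0.0603,0,0,0.001],[144,0,-0.0007,0.0603,0,0,0.001],[255,0,-0.0007,0.0603,0,0,0.001],[255,0,-0.0007,0.0603,0,0,0.001],[255,0,-0.0007,0.0603,0,0,0.001],[255,0,-0.0007,0.0603,0,0,0.001],[255,0,-0.0007,0.0603,0,0,0.001],[255,0,-0.0007,0.0603,0,0,0.001]],
  ],
  newtons=12,
)

```text
t: 11.75
tool_pos: [0.6187, -0.0249, 0.1012]
tool_rot: [-180.0, 0.0, 179.1]
ft_force: [-0.3, -0.7, 1.6]
width: 0.0166
```

Run:
```python
from h import *
print(pose()[0],read_state()["width"]);to([.6172,.1784,.201],[180,0,179.05])
```

```text
[ 0.6187 -0.0249  0.1012] 0.016589049727715292
shift [ 0.0048  0.2032 -0.0999] turn [-0.0008  0.0006  0.0003]
```

Call:
drive_tool(
  commands=[
    [[255,0,0,-0.05,0,0,0],[255,0,0,-0.1,0,0,0],[255,0.0015,0.06,-0.1,0,0,0],[255,0.003,0.12,-0.1,0,0,0],[255,0.004,0.17,-0.1,0,0,0],[255,0.0048,0.2032,-0.1,0,0,0],[255,0.0048,0.2032,-0.1,0,0,0],[255,0.0048,0.2032,-0.07,0,0,0],[255,0.0048,0.2032,-0.045,0,0,0],[255,0.0048,0.2032,-0.045,0,0,0]],
  ],
)

```text
t: 13.0
tool_pos: [0.6157, 0.176, 0.1436]
tool_rot: [-179.8, -0.2, 179.0]
ft_force: [0.7, -0.2, 0.4]
width: 0.0164
```

Run:
```python
from h import *
print(pose()[0],read_state()["width"]);to([.6172,.1784,.107],[180,0,179.05])
im=snapshot("wrist");cv2.imwrite("pics/w6.png",im)
cv2.imwrite("pics/w6c.png",cv2.resize(im[130:330,230:450],None,fx=3,fy=3,interpolation=cv2.INTER_CUBIC))
```

```text
[0.6157 0.176  0.1436] 0.016445093828641077
shift [-0.0016  0.0026  0.0366] turn [-0.0034 -0.0042 -0.0013]
```

View pics/w6c.png

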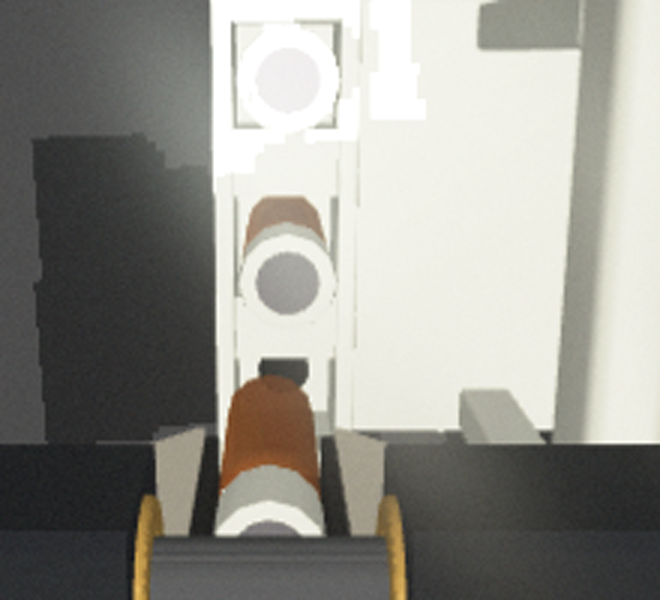

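The vial foot is about 9 px (2 mm) left of the cell centre, which matches the unsettled pose. I'll correct that, then lower.

Call:
drive_tool(
  commands=[
    [[255,-0.0016,0.0026,0,-0.003,-0.004,-0.001],[255,-0.0016,0.0026,0,-0.003,-0.004,-0.001],[255,-0.0016,0.0026,0,-0.003,-0.004,-0.001],[255,-0.0016,0.0026,0.01,-0.003,-0.004,-0.001],[255,-0.0016,0.0026,0.02,-0.003,-0.004,-0.001],[255,-0.0016,0.0026,0.03,-0.003,-0.004,-0.001],[255,-0.0016,0.0026,0.0366,-0.003,-0.004,-0.001],[255,-0.0016,0.0026,0.0366,-0.003,-0.004,-0.001],[255,-0.0016,0.0026,0.0366,-0.003,-0.004,-0.001],[255,-0.0016,0.0026,0.0366,-0.003,-0.004,-0.001]],
  ],
)

```text
t: 14.3
tool_pos: [0.6186, 0.1793, 0.1091]
tool_rot: [179.9, 0.2, 179.0]
ft_force: [-0.6, 0.3, -0.0]
width: 0.0166
```

Call:
drive_tool(
  commands=[
    [[255,0.0012,-0.0009,0.001,0,0,0],[255,0.0012,-0.0009,0.002,0,0,0],[255,0.0012,-0.0009,0.002,0,0,0],[183,0.0012,-0.0009,0.002,0,0,0],[183,0.0012,-0.0009,0.002,0,0,0],[183,0.0012,-0.0009,0.002,0,0,0],[183,0.0012,-0.0009,0.002,0,0,0],[183,0.0012,-0.0009,-0.02,0,0,0],[183,0.0012,-0.0009,-0.06,0,0,0],[183,0.0012,-0.0009,-0.09,0,0,0]],
  ],
)

```text
t: 15.55
tool_pos: [0.6179, 0.1788, 0.2024]
tool_rot: [179.9, 0.3, 179.1]
ft_force: [1.4, 0.4, 0.2]
width: 0.026
```

Run:
```python
from h import *
print(pose()[0],read_state()["width"]);to([.584,.227,.20],[180,0,179.05])
```

```text
[0.6179 0.1788 0.2024] 0.026001670824323846
shift [0.0347 0.0477 0.0023] turn [0.002  0.0058 0.    ]
```

Call:
drive_tool(
  commands=[
    [[0,0,0,-0.02,0,0,0],[0,0.018,0.024,-0.02,0.002,0.005,0],[0,0.035,0.0477,-0.02,0.002,0.005,0],[0,0.035,0.0477,-0.01,0.002,0.005,0],[0,0.035,0.0477,0,0.002,0.005,0],[0,0.035,0.0477,0,0.002,0.005,0],[0,0.035,0.0477,0,0.002,0.005,0],[0,0.035,0.0477,0,0.002,0.005,0],[0,0.035,0.0477,0,0.002,0.005,0],[0,0.035,0.0477,0,0.002,0.005,0]],
  ],
)

```text
t: 16.8
tool_pos: [0.5838, 0.227, 0.2024]
tool_rot: [180.0, 0.1, 179.0]
ft_force: [-0.9, 0.2, -0.5]
width: 0.0921
```

Run:
```python
from h import *
print(pose()[0],pose()[1].as_euler("xyz",degrees=True),read_state()["width"]);to([.584,.227,.137],[180,0,179.05])
im=snapshot("wrist");cv2.imwrite("pics/w7.png",im);t=snapshot("top");cv2.imwrite("pics/t7.png",t)
cv=np.zeros((420,800,3),np.uint8);cv[:400,:480]=cv2.resize(im[130:330,200:440],(480,400));cv[:320,480:]=cv2.resize(t[235:335,130:230],(320,320)); cv2.imwrite("pics/c7.png",cv)
W=cam("wrist");print(proj(W,[[.584,.227,.1],[.535,.2278,.1]]))
```

```text
[0.5838 0.227  0.2024] [179.9963   0.0572 179.0462] 0.09209328060102866
shift [-0.0001 -0.      0.0654] turn [ 0.0001  0.001  -0.0001]
[[319.9572 266.6277]
 [320.0077 185.0236]]
```

View pics/c7.png

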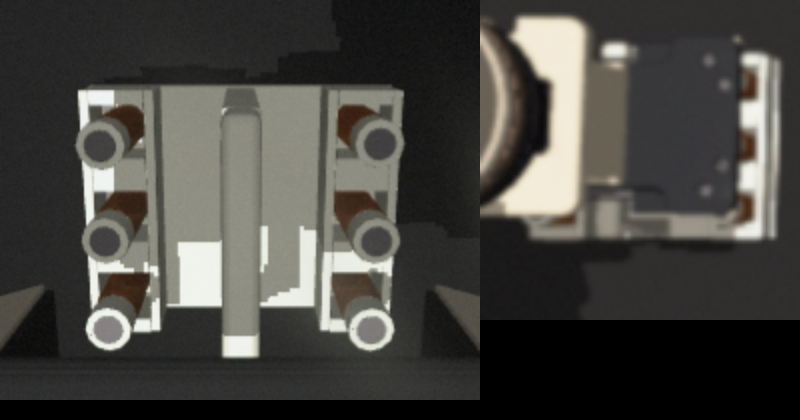

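All six vials stand in their cells and the bar is centred at column 320, with its near end at row 184.5 as predicted. I'll grip the bar.

Call:
drive_tool(
  commands=[
    [[100,0,0,0.03,0,0,0],[144,0,0,0.06,0,0.001,0],[144,0,0,0.0654,0,0.001,0],[144,0,0,0.0654,0,0.001,0],[255,0,0,0.0654,0,0.001,0],[255,0,0,0.0654,0,0.001,0],[255,0,0,0.0654,0,0.001,0],[255,0,0,0.0654,0,0.001,0],[255,0,0,0.0654,0,0.001,0],[255,0,0,0.0654,0,0.001,0]],
  ],
  newtons=55,
)

```text
t: 18.15
tool_pos: [0.5838, 0.2274, 0.1371]
tool_rot: [180.0, 0.0, 179.1]
ft_force: [-0.2, 0.3, 0.0]
width: 0.0118
```

```bash
cat >> h.py <<'E'
def target(d,c=(.5675,-.242,.0945),tilt=25.6,yaw=-4.2,g=.137):
    Rr=R.from_euler("ZY",[yaw,-tilt],degrees=True); n=Rr.as_matrix()[:,2]
    return np.array(c)+(g+d)*n,(Rr*R.from_matrix(np.diag([-1.,1,-1])))
def goto(p,rt):
    q,r=pose(); print("shift",r.inv().apply(p-q),"turn",(r.inv()*rt).as_rotvec())
E
python3 - <<'E'
from h import *
q,r=pose(); s=read_state();print(q,r.as_euler("xyz",degrees=True),s["width"],s["ft_force"],s["joint_positions"])
for d in(.1,.03,0): p,rt=target(d); print(d,p,rt.as_euler("xyz",degrees=True)); goto(p,rt)
E
```

```text
[0.5838 0.2274 0.1371] [179.977    0.0028 179.0627] 0.011750297463338484 [-0.2084  0.3288  0.0319] [-11.3535  35.7788 -16.775   98.9166  13.2607  47.2377  54.8785]
0.1 [ 0.4654 -0.2345  0.3082] [180.   25.6 175.8]
shift [ 0.1109 -0.4637 -0.1714] turn [ 0.0131 -0.4466  0.0559]
0.03 [ 0.4955 -0.2367  0.2451] [180.   25.6 175.8]
shift [ 0.0807 -0.4654 -0.1082] turn [ 0.0131 -0.4466  0.0559]
0 [ 0.5085 -0.2377  0.2181] [180.   25.6 175.8]
shift [ 0.0677 -0.4662 -0.0812] turn [ 0.0131 -0.4466  0.0559]
```

Call:
drive_tool(
  commands=[
    [[255,0,0,-0.01,0,0,0],[255,0,0,-0.04,0,0,0],[255,0,0,-0.08,0,0,0],[255,0,0,-0.12,0,0,0],[255,0,0,-0.15,0,0,0],[255,0.01,-0.03,-0.16,0,-0.05,0],[255,0.02,-0.07,-0.165,0.002,-0.1,0.01],[255,0.03,-0.12,-0.17,0.004,-0.15,0.02],[255,0.042,-0.17,-0.17,0.006,-0.2,0.028],[255,0.053,-0.22,-0.17,0.007,-0.25,0.032]],
  ],
)

```text
t: 19.4
tool_pos: [0.5258, 0.0065, 0.3071]
tool_rot: [-179.8, 14.4, 177.2]
ft_force: [1.3, -0.3, -2.1]
width: 0.0115
```

Run:
```python
from h import *
q,r=pose(); s=read_state();print(q,r.as_euler("xyz",degrees=True),s["width"],s["ft_force"])
p,rt=target(.1);goto(p,rt)
```

```text
[0.5258 0.0065 0.3071] [-179.8069   14.37    177.2327] 0.011467704594730998 [ 1.3189 -0.2747 -2.1125]
shift [ 0.0469 -0.2437 -0.0124] turn [ 0.0052 -0.196   0.0239]
```

Call:
drive_tool(
  commands=[
    [[255,0.01,-0.04,-0.003,0.001,-0.03,0.004],[255,0.018,-0.09,-0.006,0.002,-0.07,0.008],[255,0.027,-0.14,-0.01,0.003,-0.11,0.013],[255,0.036,-0.19,-0.012,0.004,-0.15,0.018],[255,0.044,-0.23,-0.012,0.005,-0.18,0.022],[255,0.047,-0.2437,-0.0124,0.005,-0.196,0.024],[255,0.047,-0.2437,-0.0124,0.005,-0.196,0.024],[255,0.047,-0.2437,-0.0124,0.005,-0.196,0.024],[255,0.047,-0.2437,-0.0124,0.005,-0.196,0.024],[255,0.047,-0.2437,-0.0124,0.005,-0.196,0.024]],
  ],
)

```text
t: 20.65
tool_pos: [0.4657, -0.2336, 0.3083]
tool_rot: [180.0, 25.6, 175.9]
ft_force: [0.2, 0.0, -4.1]
width: 0.0114
```

Run:
```python
from h import *
q,r=pose(); s=read_state();print(q,r.as_euler("xyz",degrees=True),s["width"],s["ft_force"],s["ft_torque"])
for d in(.05,.015):p,rt=target(d);goto(p,rt)
im=snapshot("side");cv2.imwrite("pics/s8.png",im)
```

```text
[ 0.4657 -0.2336  0.3083] [179.9821  25.5957 175.8959] 0.011437986934581562 [ 0.1742  0.0336 -4.1048] [0.0681 0.9202 0.0686]
shift [ 0.0002 -0.001   0.0499] turn [ 0.001  -0.0001  0.0015]
shift [ 0.0002 -0.0011  0.0849] turn [ 0.001  -0.0001  0.0015]
```

Call:
drive_tool(
  commands=[
    [[255,0,-0.001,0.015,0.001,0,0.001],[255,0,-0.001,0.035,0.001,0,0.001],[255,0,-0.001,0.05,0.001,0,0.001],[255,0,-0.001,0.065,0.001,0,0.001],[255,0,-0.001,0.075,0.001,0,0.001],[255,0,-0.001,0.083,0.001,0,0.001],[255,0,-0.001,0.085,0.001,0,0.001],[255,0,-0.001,0.085,0.001,0,0.001],[255,0,-0.001,0.085,0.001,0,0.001],[255,0,-0.001,0.085,0.001,0,0.001]],
  ],
)

```text
t: 21.95
tool_pos: [0.5023, -0.2375, 0.2321]
tool_rot: [-180.0, 25.6, 175.8]
ft_force: [0.0, -0.0, -3.5]
width: 0.0116
```

Run:
```python
from h import *
q,r=pose(); s=read_state();print(q,s["ft_force"],s["ft_torque"])
p,rt=target(0);goto(p,rt)
S=cam("side");im=snapshot("side");cv2.imwrite("pics/s9.png",im)
cv2.imwrite("pics/s9c.png",cv2.resize(im[80:260,340:500],None,fx=3.3,fy=3.3,interpolation=cv2.INTER_CUBIC))
```

```text
[ 0.5023 -0.2375  0.2321] [ 0.0349 -0.0265 -3.4512] [0.0809 0.9277 0.0097]
shift [0.0005 0.0003 0.0153] turn [-0.0006  0.0007  0.0002]
```

View pics/s9c.png

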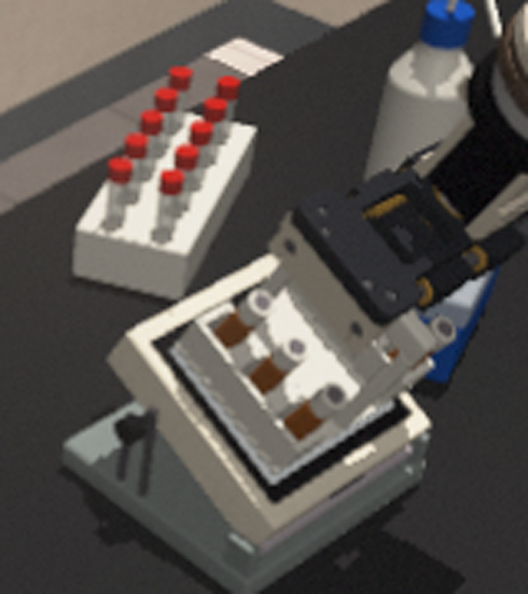

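The side view shows the carrier square over the glass, just above it and parallel, with the vials in place. I'll lower it slowly onto the glass.

Call:
drive_tool(
  commands=[
    [[255,0.0003,0,0.003,0,0,0],[255,0.0005,0,0.006,0,0,0],[255,0.0005,0,0.008,0,0,0],[255,0.0005,0,0.01,0,0,0],[255,0.0005,0,0.011,0,0,0],[255,0.0005,0,0.0115,0,0,0],[255,0.0005,0,0.0115,0,0,0],[255,0.0005,0,0.0115,0,0,0],[255,0.0005,0,0.0115,0,0,0],[255,0.0005,0,0.0115,0,0,0]],
  ],
)

```text
t: 23.25
tool_pos: [0.5068, -0.2378, 0.2214]
tool_rot: [-180.0, 25.6, 175.8]
ft_force: [-0.3, 0.7, -3.0]
width: 0.0113
```

Run:
```python
from h import *
q,r=pose(); s=read_state();print(q,s["ft_force"],s["ft_torque"])
p,rt=target(0);goto(p,rt)
```

```text
[ 0.5068 -0.2378  0.2214] [-0.2842  0.7368 -3.0022] [ 0.089   0.933  -0.0208]
shift [-0.0001  0.0003  0.0038] turn [-0.0005  0.0006  0.0002]
```

Call:
drive_tool(
  commands=[
    [[255,0,0,0.0005,0,0,0],[255,0,0,0.001,0,0,0],[255,0,0,0.0015,0,0,0],[255,0,0,0.002,0,0,0],[255,0,0,0.0025,0,0,0],[255,0,0,0.0025,0,0,0],[255,0,0,0.0025,0,0,0],[255,0,0,0.0025,0,0,0],[255,0,0,0.0025,0,0,0],[255,0,0,0.0025,0,0,0]],
  ],
)

```text
t: 24.5
tool_pos: [0.5065, -0.2378, 0.22]
tool_rot: [180.0, 25.6, 175.8]
ft_force: [-16.4, 4.1, 14.8]
width: 0.0118
```

Run:
```python
from h import *
q,r=pose(); s=read_state();print(q,s["ft_force"],s["ft_torque"])
f=np.array(s["ft_force"])-[0,.2,-3.5];m=np.array(s["ft_torque"])-[.085,.93,0]
Rr=r*R.from_matrix(np.diag([-1.,1,-1])); print("rack-frame F",Rr.inv().apply(f),"M",Rr.inv().apply(m))
p,rt=target(0);goto(p,rt)
```

```text
[ 0.5065 -0.2378  0.22  ] [-16.354    4.0793  14.7525] [0.6391 1.7959 0.2203]
rack-frame F [-7.0824  2.6692 23.6299] M [ 0.5362  0.9043 -0.0126]
shift [-0.0009  0.0003  0.0026] turn [-0.     -0.0001 -0.0003]
```

Call:
drive_tool(
  commands=[
    [[255,0,0,0.0005,0,0,0],[255,0,0,0.0005,0,0,0],[255,0,0,0.0005,0,0,0],[255,0,0,0.0005,0,0,0],[255,0,0,0.0005,0,0,0],[255,0,0,0.0005,0,0,0],[255,0,0,0.0005,0,0,0],[255,0,0,0.0005,0,0,0],[255,0,0,0.0005,0,0,0],[255,0,0,0.0005,0,0,0]],
  ],
  newtons=10,
)

```text
t: 25.75
tool_pos: [0.5064, -0.2379, 0.2198]
tool_rot: [180.0, 25.6, 175.8]
ft_force: [-6.3, 2.0, 4.9]
width: 0.0121
```

```bash
cat > chk.py <<'E'
from h import *
q,r=pose(); s=read_state();print(s["t"],q,s["width"],s["ft_force"],s["ft_torque"],s["dq"])
f=np.array(s["ft_force"])-[0,.2,-3.5];m=np.array(s["ft_torque"])-[.085,.93,0]
Rr=r*R.from_matrix(np.diag([-1.,1,-1])); print("rack-frame F",Rr.inv().apply(f),"M",Rr.inv().apply(m))
p,rt=target(0);goto(p,rt)
E
python3 chk.py
```

```text
25.75 [ 0.5064 -0.2379  0.2198] 0.012064316480280739 [-6.3149  1.9804  4.9178] [0.3218 1.3324 0.0963] [-0.0244  0.0457  0.0105 -0.0772  0.0783 -0.0027  0.0794]
rack-frame F [-2.1646  1.3136 10.368 ] M [ 0.2279  0.4187 -0.0025]
shift [-0.0011  0.0004  0.0025] turn [ 0.0001 -0.0004 -0.0003]
```

```bash
python3 - <<'E'
from h import *
for i in range(12): im=snapshot("side")
cv2.imwrite("pics/s10.png",im); T=snapshot("top");cv2.imwrite("pics/t10.png",T)
a=cv2.imread("pics/s9.png");d=cv2.absdiff(a,im).max(2)
# glassware undisturbed: difference in its regions vs start
s0=cv2.imread("pics/side0.png")
print("glass diff",[cv2.absdiff(s0,im)[y0:y1,x0:x1].mean().round(2) for x0,y0,x1,y1 in((200,220,242,275),(255,182,292,243),(298,163,334,210),(358,205,420,255))])
# rack edge direction and reader edge direction in side view, using long Canny segments
g=cv2.cvtColor(im,cv2.COLOR_BGR2GRAY); L=cv2.createLineSegmentDetector().detect(g[140:270,350:480])[0].reshape(-1,4)
for l in L:
    n=np.hypot(l[2]-l[0],l[3]-l[1])
    if n>22: print(l.round(1)+[350,140,350,140],round(n,1),round(np.degrees(np.arctan2(l[3]-l[1],l[2]-l[0]))%180,1))
E
python3 chk.py
```

```text
glass diff [np.float64(1.4), np.float64(1.24), np.float64(1.15), np.float64(6.18)]
[465.2 204.9 423.5 231.8] 49.6 147.2
[385.4 182.4 420.1 163.4] 39.6 151.2
[421.  156.3 376.3 180.7] 50.9 151.3
[421.3 232.6 384.9 184. ] 60.7 53.1
[420.9 227.4 460.2 201.9] 46.8 147.0
[419.  244.5 467.7 210.6] 59.4 145.2
[393.7 167.8 407.  138.4] 32.3 114.3
[396.4 181.  425.3 219.6] 48.3 53.2
[378.5 181.6 421.3 238.9] 71.5 53.2
[380.5 200.5 358.9 213.2] 25.1 149.5
[364.4 149.4 394.7 156.7] 31.2 13.5
[446.2 200.9 423.5 171. ] 37.5 52.8
[360.8 162.4 393.  170. ] 33.1 13.3
[450.1 183.8 424.4 151.9] 41.0 51.2
[398.4 197.9 418.9 224.7] 33.8 52.6
[414.  261.3 467.9 223.3] 66.0 144.9
[393.5 246.4 412.2 260.7] 23.5 37.2
[426.8 148.2 440.9 165.4] 22.3 50.8
[388.2 210.2 410.6 240.4] 37.5 53.5
[370.8 229.1 390.7 244.3] 25.0 37.6
[456.9 239.3 478.9 251.7] 25.3 29.5
[403.1 258.1 380.4 243.5] 27.0 32.7
26.4 [ 0.5064 -0.2379  0.2198] 0.012077649772599022 [-6.7738  1.4454  5.4379] [0.2658 1.3215 0.0972] [ 0.0152 -0.0327  0.0308  0.0271 -0.0383 -0.0507  0.0503]
rack-frame F [-2.3172  0.7465 11.0179] M [0.1786 0.4038 0.0222]
shift [-0.0011  0.0004  0.0025] turn [ 0.0001 -0.0004 -0.0004]
```

```bash
python3 -c "
from cell import *
print(hand_in())"
```

```text
the job is handed in; nothing more can be done
None
```

I stood both loose vials in the two empty cells and set the carrier on the reader glass by its handle. I then handed in at about 26.4 s with the gripper still holding it; no verdict was reported.

**Vials:** the close-up taken before lifting showed all six standing in their cells. A later side view, with the carrier just above the glass, still showed the vials in place. I did not look at them again after contact.

**Placing:** I tilted the carrier 25.6° with a -4.2° turn to match the reader. After first contact at about 24 N, I eased the grip from 55 N to 10 N so the base could settle flat.

**Last checks:**
- **Press:** normal force was 10 to 11 N and steady, and the arm was at rest.
- **Slope and squareness:** in the side view the carrier edge lies within about 1° of the reader edge (52.6–53.2° against 53.1–53.2° in the image).
- **Centring:** within about 1–2 mm by the arm's own pose. I did not check this in the images.
- **Glassware and reader:** the beaker, bottle and flask areas of the side image were unchanged. The reader-base patch differed slightly, which I put down to the arm's shadow.

**Disagreements:**
- The two tilt estimates differed (24.7° and 26.6°), so I used a value in between.
- Contact came about 2.5 mm above the estimated face height.
- The force showed a small push of about 2 N down the slope.

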